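Slide the food tub into a drop-front bin

ROBOT

A 7-joint arm with a two-finger parallel gripper is mounted at the origin on a cart in front of the work surface, level with it; the furniture and walls round the work are solid. World frame = base frame: x ahead of the robot, y to its left, z up, the work surface at z = 0. Lengths are in m, angles in rad, forces in N, time in s.
With the tool pointing down it reaches from about 0.4 to 0.9 m from the base axis. Payload 5.6 kg.
Tool frame: the origin (TCP) lies between the finger pads; the fingertips stand tcp_to_tips ahead of it and the grasp point (between the pads) lies 11 mm behind it (tcp_to_tips is the distance from the TCP to the fingertips, in m); z points along the fingers, y is the line along which they close (so a half turn about z gives the same grasp; the last joint's range is limited). The gripper opens to 92 mm and grips with 3 to 60 N. Pads are 20 mm wide; open, the fingers measure 128 mm over their backs; the gripper's body (75 mm by 189 mm) begins 69 mm behind the grasp point.
Start: joints at [1.21, 0.468, -0.012, 1.603, 0.006, 1.071, -0.056], TCP at [0.203, -0.617, 0.223] pointing down, gripper open.
Joint ranges: [-2.53, 2.53], [-0.31, 2.02], [-1.57, 1.55], [0.28, 2.44], [-1.29, 4.43], [0.15, 1.84], [-2.92, 2.92]. Speed limits (rad/s): [2.57, 2.57, 3.14, 3.14, 3.14, 3.14, 3.14].

INTERFACE

Orientations are given as a unit quaternion [w, x, y, z].
In Python, from bench import state, camera, close_job, tcp_to_tips gives the robot as it stands.
- The arm moves only by the tool step_arm, never from a script. Its argument "steps" is text: rows parted by semicolons, each of 5 numbers parted by spaces: the shift along the world's x, y, z in m, then the turn about the world's z in degrees, then the closure, from -1 (fully open) to 1 (shut). A call has exactly 8 rows; each row is the pose to reach, as a shift and turn from the pose commanded when the call began; what a row does not reach only later rows make up. A row lasts 1/8 s, in which the tool goes at most 62.5 mm and 10.7 degrees, less where a joint would pass 70% of its speed; a pose out of reach is approached as far as the arm can. A call with a gripper value outside its range is refused whole. The fingers move at their own pace and stop on an object; the grip force is fixed at half the most. Time passes only in rows, so rows that repeat a pose let the fingers close, or fill a call up. It gives the time, the measured TCP pose, the force, the opening and the grip force at its end, in the units of the state.
- state(): the state, without advancing time (a new reading comes with each control period).
- camera(name): name is "scene" or "side" or "wrist"; returns a dict with "frame" (400x640x3 uint8, blue, green, red), "intrinsics" (3x3 intrinsics, pixels), "pose" (4x4, takes a point from camera to world coordinates). Camera axes: x right, y down, z forward; pixel columns grow to the right and rows downward; lengths in m; the calibration is good to about 2 mm. A picture is of the moment at which its call begins. There is no depth.
- close_job(): hands the job in; it is judged then, once.
The state is a dict: "t": time; "q": joint angles; "dq": joint speeds; "joint_efforts": joint torques, N m; "eef_pos": TCP position; "tool_rot": TCP orientation; "contact_force": force on the tool from outside, world axes, zero at the start; "ft_torque": the same for the moment, N m; "grip_width": finger opening in m; "grasp_force": force on a finger pad.
Only numpy, scipy, OpenCV 4.12 (cv2) and the standard library are available. Lean on these libraries where they do the work, as an engineer would, in place of code of your own. Each camera call takes 0.05 s, during which the arm holds its last target. There are 200 camera calls.

TASK

Put the food tub away in the drop-front bin: lower the bin's flap all the way so that it makes a ramp, slide the tub up the ramp and over the lip until it sits flat inside, then swing the flap fully upright again behind it. Push the tub along, do not lift it over the walls or tip it over, and leave the spice jar, small lidded pot and sugar jar where they are.

Things in the scene. Friction and masses are not known exactly. Their poses are not given: they have to be found in the camera images.
- bin: White open-topped plastic bin, fixed, 144 (x) x 198 (y) mm, walls 65 mm high. Origin on the worktop under its centre. Its mouth is the whole -x side; +x is the way in. Inner room: x -67 mm (upright flap) to +64 mm (back wall), y -93 to +93 mm, floor 5 mm above the worktop. The flap's hinge line runs along y at x = -69 mm, 9.5 mm above the worktop.
- flap (a joint): Aluminium flap (184 mm wide, 63 mm long, 3 mm thick) closing the mouth. 0 = upright, shut (stop); 1.75 = fully lowered outward (stop), a ramp of about 10 degrees from its edge on the worktop at bin x = -131 mm to a crest 11 mm high at the hinge, a lip 6 mm above the bin floor. Light friction holds it wherever left; 1 to 3 N at the grip bar moves it.
- grip_bar (a point): Centre of the white, smooth, round grip bar (12 mm thick, along bin y from -109 to -153 mm, outside the -y wall) on a lever fixed to the flap, 75 mm from the hinge line. Flap upright: bar at bin x = -16 mm, 63 mm high; lowered: x = -130 mm, 54 mm high; 85 mm high between. Pushed to bin -x it lowers the flap, to +x it raises it. Space below the bar is free.
- food_tub: Loose food tub, clear with a flat closed blue lid, 109 (x) x 149 (y) x 60 mm, filled, about 0.45 kg; too wide to grasp. Origin under its centre, at its bottom; one long side faces the ramp, and its +x points roughly the way into the bin.
- spice: Bystander: spice jar, 42 mm wide, 96 mm tall; origin under its centre.
- orange_pot: Bystander: small round pot with closed lid, 66 mm wide, 62 mm tall; origin under its centre.
- sugar_jar: Bystander: glass jar with dark lid, 90 mm wide, 140 mm tall; origin under its centre.

How it is judged:
By the outcome, as a careful person would: the job done as asked, in the order asked, and still so for the second after the job is handed in, with the robot touching nothing.
It also fails if it takes over 72 s, if anything falls off the work surface, if the arm or the gripper's body presses on something with over 40 N, if the wrist force passes 120 N, or if a joint passes its speed limit or range.

## Working session

There is one attempt and no reset: what is moved stays moved. The work goes in short steps, Python scripts to look and compute and a tool call to move; the robot and the scene stay as the last step left them, time stands still between calls to the robot, and variables do not carry over. Pictures are saved under pics/ and viewed, at most 10 in all, crops included, and the job is handed in when it is done.

Besides the shell and the picture viewer there is one more tool, called after ">>>" as a command line: name --argument value ..., lists and objects as JSON in quotes. step_arm: Moves the arm, as the interface text tells. Its arguments: {"type":"object","properties":{"steps":{"type":"string"}},"required":["steps"]}

```bash
mkdir -p pics; cat > h.py <<'E'
import numpy as np, cv2, json
from bench import state, camera, tcp_to_tips
def snap(n,f):
    c=camera(n); cv2.imwrite('pics/'+f+'.png',c['frame']); np.savez('pics/'+f+'.npz',K=c['intrinsics'],P=c['pose']); return c
def ray(f,u,v,z):
    d=np.load('pics/'+f+'.npz'); r=d['P'][:3,:3]@np.linalg.solve(d['K'],[u,v,1.]); o=d['P'][:3,3]
    return o+r*(z-o[2])/r[2]
def proj(f,p):
    d=np.load('pics/'+f+'.npz'); q=d['P'][:3,:3].T@(np.array(p)-d['P'][:3,3]); q=d['K']@q; return q[:2]/q[2]
E
python3 - <<'E'
from h import *
a=snap('scene','s0');b=snap('side','d0')
print(tcp_to_tips,a['pose'].round(3),b['pose'].round(3))
s=state();print(s['t'],s['eef_pos'],s['tool_rot'],s['grip_width'])
E
```

```text
0.008 [[-0.788 -0.305  0.534 -0.126]
 [-0.615  0.416 -0.67   0.726]
 [-0.018 -0.857 -0.516  0.713]
 [ 0.     0.     0.     1.   ]] [[-0.907 -0.247  0.34   0.117]
 [-0.42   0.54  -0.729  0.74 ]
 [-0.003 -0.805 -0.594  0.799]
 [ 0.     0.     0.     1.   ]]
0.1 [ 0.2028837  -0.61699938  0.22176003] [-7.51055925e-04  9.87409739e-01  1.58181586e-01 -1.71822472e-04] 0.09193894448400167
```

View pics/s0.png

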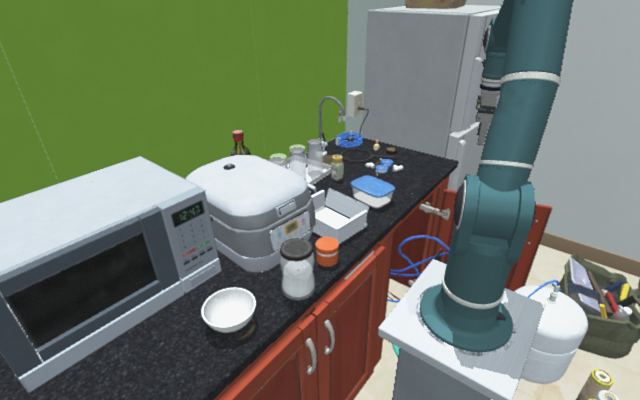

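View pics/d0.png

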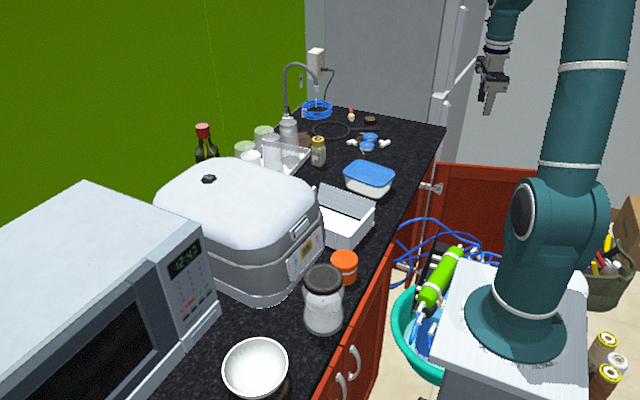

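The scene view shows the bin around (340,215), the tub around (373,190), the orange pot (327,250), the sugar jar (298,268) and the spice jar (337,168). I'll enlarge both views next.

```bash
python3 - <<'E'
import cv2
a=cv2.imread('pics/d0.png')[140:290,280:410]; b=cv2.imread('pics/s0.png')[140:290,280:410]
r=lambda i:cv2.resize(i,None,fx=4-.93*0-0.0,fy=4,interpolation=cv2.INTER_CUBIC)
import numpy as np
i=r(a)[:, :]; 
f=lambda x:cv2.resize(x,(400*130//130*1-0,int(150*400/130)),interpolation=cv2.INTER_CUBIC)
cv2.imwrite('pics/crop0.png',np.hstack([f(a),f(b)]))
E
```

```text
(no output)
```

View pics/crop0.png

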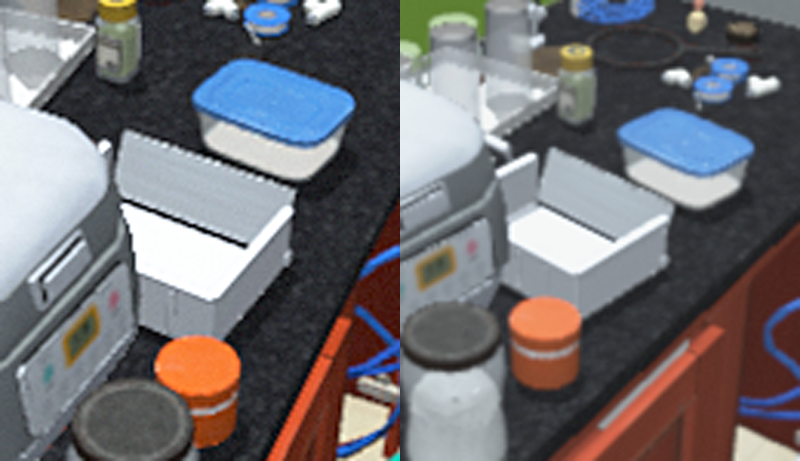

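The enlarged crop, with side view left and scene view right, shows three things:
- **Flap top edge:** it runs (118,130)–(297,187) in the side view and (547,150)–(675,208) in the scene view.
- **Bin back bottom corner:** it is at (204,343) and (573,322).
- **Lid centre:** it is near (274,102) and (685,147).

I'll fit the poses from these.

```bash
cat > fit.py <<'E'
from h import *
from scipy.optimize import least_squares
k=400/130
S=lambda u,v:('d0',280+u/k,140+v/k)
C=lambda u,v:('s0',280+(u-400)/k,140+v/k)
def T(p,q):
    c,s=np.cos(p[2]),np.sin(p[2]); return np.array([p[0]+c*q[0]-s*q[1],p[1]+s*q[0]+c*q[1],q[2]])
binobs=[(S(118,130),(-.069,-.092,.0725)),(S(297,187),(-.069,.092,.0725)),(S(204,343),(.072,.099,0)),(S(290,262),(-.072,.099,0)),(S(210,299),(.072,.099,.065)),
 (C(547,150),(-.069,-.092,.0725)),(C(675,208),(-.069,.092,.0725)),(C(573,322),(.072,.099,0)),(C(668,262),(-.072,.099,0)),(C(577,275),(.072,.099,.065))]
f=lambda p:np.concatenate([proj(o[0],T(p,q))-o[1:] for o,q in binobs])
r=least_squares(f,[.5,-.1,1.57],loss='soft_l1');print('bin',r.x,'deg',np.degrees(r.x[2]),r.fun.round(1))
for name,P in (('side',[S(197,118),S(315,147),S(240,60),S(345,92),S(274,102)]),('scene',[C(622,140),C(700,183),C(670,110),C(748,143),C(685,147)])):
    w=[ray(*o,.058)[:2] for o in P]; print(name,np.round(w,3).tolist(),[np.degrees(np.arctan2(*(w[j]-w[i])[::-1])).round(1) for i,j in((0,1),(2,3))])
for n,a,b,z in(('spice',S(118,80),C(576,122),0),('pot',S(197,355),C(545,310),.062),('sugar',S(133,410),C(450,330),.14)):
    print(n,ray(*a,z).round(3),ray(*b,z).round(3))
E
python3 fit.py
```

```text
bin [ 0.49945499 -0.13219714  1.39425521] deg 79.88493925691535 [ 1.1  0.4 -2.4  3.4  1.6  2.5  0.9 -0.3  0.4 -2.  -0.5 -1.3 -3.2 -0.5
  0.2 -0.6  0.2  0.9 -1.  -2.5]
side [[0.529, -0.287], [0.407, -0.288], [0.53, -0.407], [0.411, -0.393], [0.47, -0.346]] [np.float64(-179.5), np.float64(173.4)]
scene [[0.529, -0.303], [0.403, -0.27], [0.524, -0.404], [0.405, -0.384], [0.46, -0.332]] [np.float64(165.1), np.float64(170.5)]
spice [ 0.67  -0.401  0.   ] [ 0.665 -0.401  0.   ]
pot [0.398 0.025 0.062] [0.398 0.026 0.062]
sugar [0.387 0.167 0.14 ] [0.381 0.177 0.14 ]
```

>>> step_arm --steps "0.045 0.036 0.02 7 -1; 0.09 0.072 0.04 15 -1; 0.135 0.108 0.06 22 -1; 0.18 0.144 0.08 30 -1; 0.225 0.18 0.1 38 -1; 0.27 0.216 0.12 46 0; 0.315 0.252 0.14 54 0.5; 0.36 0.29 0.14 62 1"

```text
t: 1.1
eef_pos: [0.5648, -0.3267, 0.3643]
tool_rot: [0.001, 0.764, 0.646, 0.0]
contact_force: [-0.4, -0.3, -0.6]
grip_width: 0.0635
grasp_force: 0.0
```

```bash
python3 - <<'E'
from h import *
a=snap('wrist','w1');print(a['pose'].round(3))
s=state();print(s['t'],s['eef_pos'],s['tool_rot'],s['grip_width'],s['q'])
for n in ((-.016,-.131,.063),(-.069,-.092,.0725),(-.069,.092,.0725)):
    c,s_=np.cos(1.394),np.sin(1.394); p=(.4995+c*n[0]-s_*n[1],-.1322+s_*n[0]+c*n[1],n[2]);print(p,proj('w1',p))
E
```

```text
[[ 0.986 -0.159 -0.044  0.577]
 [-0.165 -0.946 -0.277 -0.249]
 [ 0.003  0.281 -0.96   0.527]
 [ 0.     0.     0.     1.   ]]
1.15 [ 0.57063142 -0.31750867  0.3628625 ] [-3.38462615e-04  7.58472232e-01  6.51695063e-01  3.64736485e-03] 0.05962445030066167 [ 0.72530861  0.4088102  -0.37774624  1.4000148   0.14363439  1.35808503
  0.19485659]
(np.float64(0.6256439696297657), np.float64(-0.17099044890233636), 0.063) [351.10902513  43.70974599]
(np.float64(0.5779304264572095), np.float64(-0.21630510213857576), 0.0725) [321.19755699  85.54938931]
(np.float64(0.3967985825389486), np.float64(-0.1839437808001199), 0.0725) [183.21038509  83.92483525]
```

View pics/w1.png

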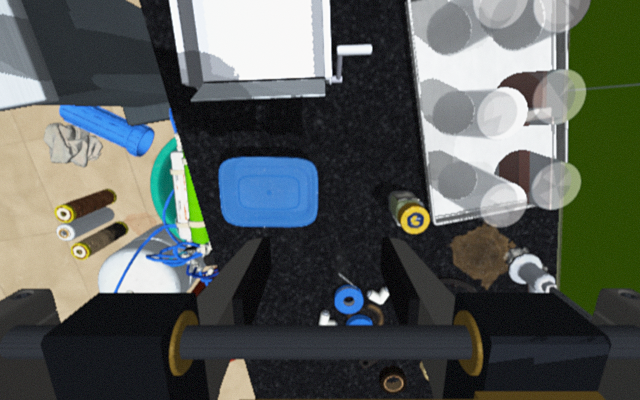

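The wrist view shows the bin mouth at the top, with the flap band at rows 80–100. The bar is at (340–372,49) and free all round, the tub lid centre is at (268,191), and the glass rack is at column 410 and beyond. I'll take a closer crop to refine this.

```bash
python3 - <<'E'
from h import *
a=cv2.imread('pics/w1.png')[0:235,160:440];cv2.imwrite('pics/crop1.png',cv2.resize(a,None,fx=2.5,fy=2.5,interpolation=cv2.INTER_CUBIC))
for o in (('d0',323,262),('d0',265,300),('s0',312,240),('s0',265,265)): print(ray(*o,.005).round(3))
for o in (('d0',323,225),('s0',312,195)):print(ray(*o,.1).round(3),ray(*o,.15).round(3))
E
```

```text
[0.459 0.015 0.005]
[0.529 0.184 0.005]
[ 0.485 -0.01   0.005]
[0.518 0.165 0.005]
[ 0.473 -0.015  0.1  ] [0.447 0.039 0.15 ]
[ 0.557 -0.105  0.1  ] [ 0.502 -0.037  0.15 ]
```

View pics/crop1.png

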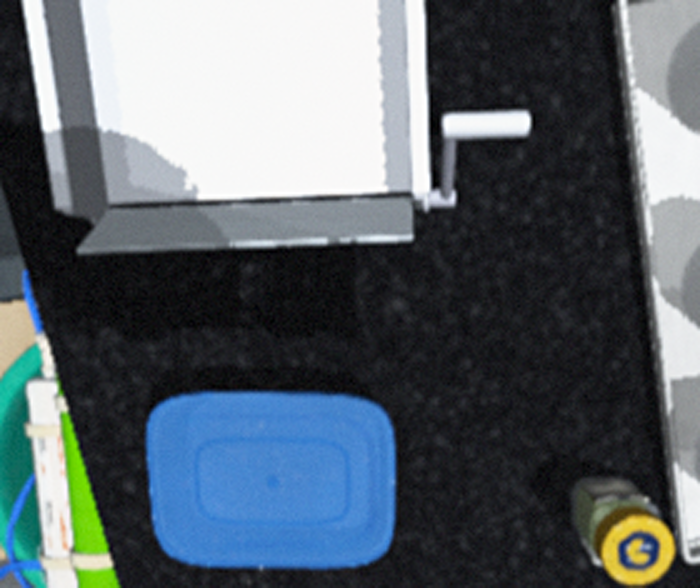

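The crop shows the flap's inner face, widening towards its top edge at (78,252)–(413,241), so the flap may already lean outward. I'll refit with the flap angle free.

```bash
cat >> fit.py <<'E'
print('---')
W=lambda u,v:('w1',160+u/2.5,v/2.5)
def fl(a,y,L=.063): return (-.069-L*np.sin(a),y,.0095+L*np.cos(a))
def bar(a,y): return (-.069+.075*np.cos(.7905+a),y,.0095+.075*np.sin(.7905+a))
ob=[binobs[i] for i in (2,3,4,7,8,9)]
ob+=[(W(429,196),(-.072,-.099,.065)),(W(57,208),(-.072,.099,.065))]
of=[(S(118,130),-.092),(S(297,187),.092),(C(547,150),-.092),(C(675,208),.092),(W(78,252),.092),(W(413,241),-.092)]
og=[(W(447,125),-.109),(W(528,124),-.153)]
def f2(p):
    return np.concatenate([proj(o[0],T(p,q))-o[1:] for o,q in ob]+[proj(o[0],T(p,fl(p[3],y)))-o[1:] for o,y in of]+[proj(o[0],T(p,bar(p[3],y)))-o[1:] for o,y in og])
r=least_squares(f2,[.5,-.13,1.4,0.1],loss='soft_l1');p=r.x
print('bin',p.round(4),'deg',np.degrees(p[2:]),r.fun.round(1))
print('bar',T(p,bar(p[3],-.131)),'lowered',T(p,bar(1.75,-.131)))
L=[W(150,400+80),W(272,395),W(395,480),W(272,567),W(272,480),W(170,395),W(380,395),W(170,560),W(375,567)]
w=[ray(*o,.058)[:2] for o in L];print(np.round(w,3).tolist())
c,s=np.cos(p[2]),np.sin(p[2]);R=np.array([[c,s],[-s,c]])
print('lid in bin',[(R@(v-p[:2])).round(3).tolist() for v in w])
E
python3 fit.py | sed -n '/---/,$p'
```

```text
---
bin [ 0.5023 -0.1241  1.4432  0.4063] deg [82.69180577 23.27880382] [ 1.5  3.5 -1.3 -0.2  0.3 -0.9 -0.2  0.1 -1.7  0.7 -1.3 -1.8 -1.6 -0.5
  1.2  0.6  1.8 -0.7 -0.7  0.4  0.8 -1.7 -0.5 -2.2 -0.2 -0.2  0.3 -1.3
 -1.6  1.1  0.4  0.1]
bar [ 0.62693969 -0.18206895  0.07931538] lowered [ 0.6155859  -0.27059868  0.0519158 ]
[[0.402, -0.339], [0.485, -0.301], [0.548, -0.364], [0.462, -0.406], [0.474, -0.351], [0.426, -0.291], [0.548, -0.312], [0.401, -0.391], [0.526, -0.417]]
lid in bin [[-0.226, 0.073], [-0.178, -0.006], [-0.232, -0.075], [-0.285, 0.004], [-0.229, -0.001], [-0.175, 0.054], [-0.18, -0.069], [-0.278, 0.067], [-0.287, -0.06]]
```

The flap stands at about 0.41 rad. The bin is at (0.502,−0.124) with yaw 82.7°, the bar at (0.627,−0.182,0.079), and the tub 229 mm before the bin centre, well aligned. I'll straddle the bar from above with the fingers closing along bin x.

>>> step_arm --steps "0.01 0.02 0 10 0; 0.02 0.04 -0.01 20 0; 0.03 0.06 -0.03 30 0; 0.04 0.08 -0.05 40 0; 0.05 0.1 -0.07 50 0; 0.06 0.12 -0.1 60 0; 0.067 0.14 -0.12 70 0; 0.067 0.145 -0.14 80 0"

```text
t: 2.15
eef_pos: [0.6301, -0.1804, 0.2213]
tool_rot: [-0.001, 0.168, 0.986, 0.001]
contact_force: [-1.0, -0.6, -0.2]
grip_width: 0.046
grasp_force: 0.0
```

>>> step_arm --steps "0 0 -0.01 8 0; 0 0 -0.02 12.5 0; 0 0 -0.03 12.5 0; 0 0 -0.03 12.5 0; 0 0 -0.03 12.5 0; 0 0 -0.03 12.5 0; 0 0 -0.03 12.5 0; 0 0 -0.03 12.5 0"

```text
t: 3.15
eef_pos: [0.6301, -0.1825, 0.1928]
tool_rot: [0.0, 0.064, 0.998, -0.0]
contact_force: [0.4, 0.2, -0.0]
grip_width: 0.0459
grasp_force: 0.0
```

```bash
python3 - <<'E'
from h import *
a=snap('wrist','w2');snap('side','d2')
s=state();print(s['t'],s['eef_pos'],s['tool_rot'],s['grip_width'],s['q'],s['contact_force'])
a=cv2.imread('pics/w2.png');b=cv2.imread('pics/d2.png')[100:300,240:440]
cv2.imwrite('pics/m2.png',np.vstack([cv2.resize(a,(480,300)),cv2.resize(b,(480,300))][:1]+[cv2.resize(b[20:145],(480,300))]))
print(proj('w2',(.627,-.182,.079)))
E
```

```text
3.25 [ 0.63011081 -0.18245572  0.19273072] [ 1.16103700e-04  6.36337851e-02  9.97973309e-01 -3.95487183e-05] 0.045596291320786325 [ 0.69960592  0.61550826 -0.68396207  1.57986515  0.42221313  1.09832568
  1.35420089] [0.49153514 0.09158877 0.20201197]
[325.68133181 199.4827949 ]
```

View pics/m2.png

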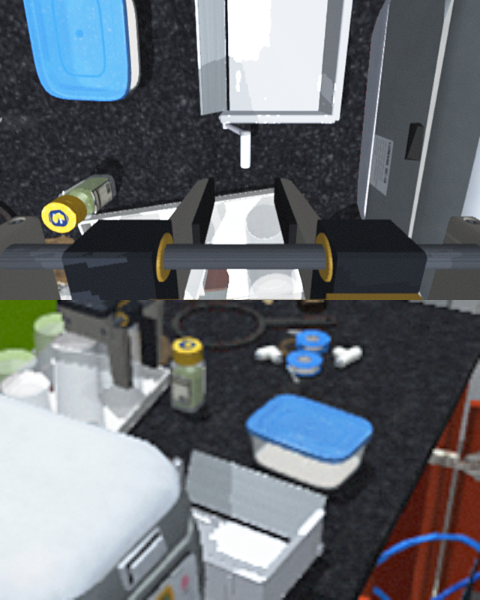

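The bar sits at wrist pixel (327,200), as predicted, between the fingers. I'll check the clearance to the cooker on the right.

```bash
python3 - <<'E'
from h import *
for o in (('w2',483,205),('w2',490,290),('w2',500,30)): print(ray(*o,0).round(3),ray(*o,.13).round(3))
E
```

```text
[ 0.678 -0.005  0.   ] [ 0.632 -0.066  0.13 ]
[0.792 0.005 0.   ] [ 0.704 -0.06   0.13 ]
[0.496 0.01  0.   ] [ 0.516 -0.057  0.13 ]
```

>>> step_arm --steps "0 0 -0.03 0 0; 0 0 -0.06 0 0; 0 0 -0.09 0 0; 0 0 -0.12 0 0; 0 0 -0.14 0 0; 0 0 -0.145 0 0; 0 0 -0.145 0 0; -0.001 -0.01 -0.145 0 0"

```text
t: 4.25
eef_pos: [0.6301, -0.1919, 0.049]
tool_rot: [0.001, 0.063, 0.998, 0.0]
contact_force: [0.4, -0.2, 1.2]
grip_width: 0.0461
grasp_force: 0.0
```

>>> step_arm --steps "-0.002 -0.012 0 0 0; -0.003 -0.025 0 0 0; -0.005 -0.037 0 0 0; -0.006 -0.05 0 0 0; -0.008 -0.062 0 0 0; -0.01 -0.075 0 0 0; -0.011 -0.087 0 0 0; -0.011 -0.09 0 0 0"

```text
t: 5.25
eef_pos: [0.6177, -0.2838, 0.0474]
tool_rot: [-0.0, 0.064, 0.998, -0.0]
contact_force: [0.1, 1.3, -0.2]
grip_width: 0.0457
grasp_force: 0.3
```

>>> step_arm --steps "0 -0.003 0 0 0; -0.001 -0.006 0 0 0; -0.001 -0.008 0 0 0; -0.001 -0.01 0 0 0; -0.001 -0.012 0 0 0; -0.001 -0.012 0 0 0; -0.001 -0.012 0 0 0; -0.001 -0.012 0 0 0"

```text
t: 6.25
eef_pos: [0.6177, -0.2874, 0.0474]
tool_rot: [-0.001, 0.061, 0.998, 0.004]
contact_force: [-1.1, 11.5, 0.8]
grip_width: 0.0458
grasp_force: 5.7
```

The flap reached its lower stop: 11.5 N, with the bar at bin x = −130 mm. Next I back off, lift, and go round behind the tub.

>>> step_arm --steps "0.001 0.012 0 0 0; 0.001 0.012 0.04 0 0; 0.001 0.012 0.09 0 0; 0.001 0.012 0.14 -5 0; -0.01 0 0.16 -15 -1; -0.035 -0.03 0.17 -25 -1; -0.06 -0.06 0.17 -35 -1; -0.085 -0.09 0.17 -45 -1"

```text
t: 7.25
eef_pos: [0.531, -0.386, 0.2183]
tool_rot: [0.001, 0.443, 0.896, -0.001]
contact_force: [0.6, -0.3, 0.2]
grip_width: 0.0839
grasp_force: 0.0
```

>>> step_arm --steps "-0.02 -0.02 0 -10 -1; -0.04 -0.04 0 -20 -1; -0.06 -0.06 0 -30 -1; -0.07 -0.073 0 -40 -1; -0.072 -0.073 0 -45.3 -1; -0.072 -0.073 0 -45.3 -1; -0.072 -0.073 0 -45.3 -1; -0.072 -0.073 0 -45.3 -1"

```text
t: 8.25
eef_pos: [0.4603, -0.4573, 0.2177]
tool_rot: [0.0, 0.752, 0.659, -0.0]
contact_force: [-0.6, -0.4, 0.2]
grip_width: 0.0919
grasp_force: 0.0
```

```bash
python3 - <<'E'
from h import *
snap('wrist','w3');snap('scene','s3')
s=state();print(s['t'],s['eef_pos'],s['tool_rot'],s['grip_width'])
a=cv2.imread('pics/w3.png');b=cv2.imread('pics/s3.png')[120:270,260:420]
cv2.imwrite('pics/m3.png',np.vstack([cv2.resize(a,(480,300)),cv2.resize(b,(320,300))] if 0 else [cv2.resize(a,(480,300)),cv2.copyMakeBorder(cv2.resize(b,(320,300)),0,0,0,160,0)]))
E
```

```text
8.35 [ 0.4602117  -0.45734412  0.21755556] [7.12895889e-06 7.52118258e-01 6.59028168e-01 8.86274006e-06] 0.09198857246296697
```

View pics/m3.png

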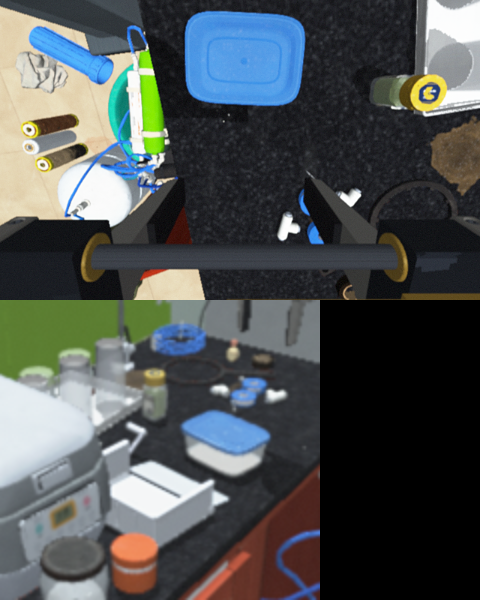

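The ramp is down in the scene view. The wrist view shows the tub at (187–304, 12–106) of the scaled picture and a white tee and blue cap near (288,226) and (312,232). I'll compute the tub pose and the loose items' positions.

```bash
python3 - <<'E'
from h import *
q=lambda u,v,z:ray('w3',u/.75,v/.75,z)[:2]
p=np.array([.5023,-.1241]);c,s=np.cos(1.4432),np.sin(1.4432);R=np.array([[c,s],[-s,c]])
for n,u,v,z in(('lidrearL',197,99,.058),('lidrearR',290,105,.058),('frontL',200,13,.058),('frontR',295,14,.058),('L',187,55,.058),('R',304,62,.058),('tee',288,226,.0),('tee top',288,213,0),('cap',308,200,0),('cap2',316,232,0),('tee2',350,195,0),('edge',180,180,0)):
    w=q(u,v,z);print(n,w.round(3),(R@(w-p)).round(3))
E
```

```text
lidrearL [ 0.406 -0.391] [-0.277  0.061]
lidrearR [ 0.527 -0.414] [-0.285 -0.061]
frontL [ 0.428 -0.292] [-0.176  0.052]
frontR [ 0.541 -0.308] [-0.177 -0.062]
L [ 0.404 -0.336] [-0.223  0.071]
R [ 0.548 -0.363] [-0.231 -0.076]
tee [ 0.517 -0.636] [-0.506 -0.08 ]
tee top [ 0.519 -0.61 ] [-0.479 -0.078]
cap [ 0.556 -0.589] [-0.454 -0.112]
cap2 [ 0.567 -0.655] [-0.519 -0.131]
tee2 [ 0.629 -0.588] [-0.445 -0.185]
edge [ 0.341 -0.522] [-0.416  0.109]
```

>>> step_arm --steps "0 0 -0.04 0 -1; 0 0 -0.08 0 -1; 0 0 -0.12 0 -1; 0 0 -0.16 0 -1; 0 0 -0.18 0 -1; 0 0 -0.184 0 -1; 0.001 0.012 -0.184 0 -1; 0.003 0.025 -0.184 0 -1"

```text
t: 9.35
eef_pos: [0.464, -0.432, 0.0351]
tool_rot: [0.001, 0.752, 0.659, 0.0]
contact_force: [-0.0, 0.5, 0.2]
grip_width: 0.0917
grasp_force: 0.0
```

>>> step_arm --steps "0.001 0.008 0 0 -1; 0.002 0.015 0 0 -1; 0.003 0.023 0 0 -1; 0.004 0.03 0 0 -1; 0.005 0.04 0 0 -1; 0.006 0.05 0 0 -1; 0.008 0.06 0 0 -1; 0.009 0.07 0 0 -1"

```text
t: 10.35
eef_pos: [0.4723, -0.3621, 0.0338]
tool_rot: [0.0, 0.752, 0.659, -0.0]
contact_force: [-0.4, -4.9, 4.3]
grip_width: 0.092
grasp_force: 2.6
```

>>> step_arm --steps "0.001 0.008 0 0 -1; 0.002 0.016 0 0 -1; 0.003 0.024 0 0 -1; 0.004 0.032 0 0 -1; 0.005 0.04 0 0 -1; 0.006 0.048 0 0 -1; 0.007 0.056 0 0 -1; 0.008 0.064 0 0 -1"

```text
t: 11.35
eef_pos: [0.48, -0.2977, 0.0334]
tool_rot: [-0.0, 0.752, 0.659, 0.0]
contact_force: [-0.5, -3.6, 0.3]
grip_width: 0.092
grasp_force: 1.7
```

>>> step_arm --steps "0.001 0.008 0 0 -1; 0.002 0.016 0 0 -1; 0.003 0.024 0 0 -1; 0.004 0.032 0 0 -1; 0.005 0.04 0 0 -1; 0.006 0.048 0 0 -1; 0.007 0.056 0 0 -1; 0.008 0.064 0 0 -1"

```text
t: 12.35
eef_pos: [0.4882, -0.2334, 0.0336]
tool_rot: [-0.0, 0.752, 0.659, 0.0]
contact_force: [0.0, -2.8, -0.2]
grip_width: 0.0917
grasp_force: 1.6
```

>>> step_arm --steps "0.001 0.006 0 0 -1; 0.001 0.012 0 0 -1; 0.002 0.018 0 0 -1; 0.003 0.024 0 0 -1; 0.004 0.03 0 0 -1; 0.005 0.036 0 0 -1; 0.005 0.042 0 0 -1; 0.005 0.042 0 0 -1"

```text
t: 13.35
eef_pos: [0.4932, -0.1916, 0.0336]
tool_rot: [-0.0, 0.752, 0.659, 0.0]
contact_force: [1.1, -1.1, -1.4]
grip_width: 0.0919
grasp_force: 0.7
```

```bash
python3 - <<'E'
from h import *
snap('wrist','w4');snap('side','d4')
s=state();print(s['t'],s['eef_pos'],s['grip_width'],s['contact_force'])
a=cv2.imread('pics/w4.png');b=cv2.imread('pics/d4.png')[150:270,290:420]
cv2.imwrite('pics/m4.png',np.vstack([cv2.resize(a[:200],(640,200)),cv2.copyMakeBorder(cv2.resize(b,(390,360),interpolation=cv2.INTER_CUBIC),0,0,0,250,0)]))
E
```

```text
13.45 [ 0.49303006 -0.19196317  0.03346422] 0.09181747250072618 [ 0.26082029 -1.07661826 -1.50468667]
```

View pics/m4.png

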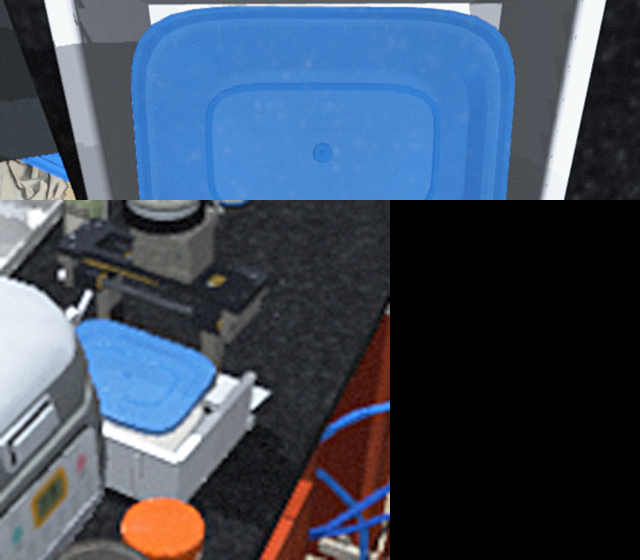

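The tub is inside between the walls, with fingers still behind it. I'll push 5 mm further in for margin, then back off and lift.

>>> step_arm --steps "0 0.003 0 0 -1; 0.001 0.005 0 0 -1; 0.001 0.005 0 0 -1; 0 -0.01 0 0 -1; -0.001 -0.025 0.01 0 -1; -0.002 -0.035 0.05 0 -1; -0.002 -0.04 0.1 0 -1; -0.002 -0.05 0.15 0 -1"

```text
t: 14.45
eef_pos: [0.4909, -0.2434, 0.1858]
tool_rot: [0.0, 0.753, 0.659, 0.0]
contact_force: [-0.1, -1.3, -0.0]
grip_width: 0.0922
grasp_force: 0.0
```

>>> step_arm --steps "0.01 -0.01 0.01 10 -1; 0.02 -0.02 0.01 20 -0.5; 0.04 -0.03 0.01 30 0; 0.06 -0.04 0.01 40 0; 0.08 -0.04 0.01 50 0; 0.1 -0.04 0.01 60 0; 0.12 -0.04 0.01 70 0; 0.125 -0.04 0.01 80 0"

```text
t: 15.45
eef_pos: [0.6168, -0.2834, 0.1941]
tool_rot: [0.0, 0.15, 0.989, 0.0]
contact_force: [-0.3, -0.1, -0.3]
grip_width: 0.046
grasp_force: 0.0
```

```bash
python3 - <<'E'
from h import *
snap('wrist','w5');snap('side','d5');snap('scene','s5')
s=state();print(s['t'],s['eef_pos'],s['tool_rot'],s['grip_width'],s['contact_force'])
a=cv2.imread('pics/w5.png')[:270];b=cv2.imread('pics/d5.png')[165:265,290:390];c=cv2.imread('pics/s5.png')[165:265,290:390]
z=lambda b:cv2.resize(b,(320,320),interpolation=cv2.INTER_CUBIC)
cv2.imwrite('pics/m5.png',np.vstack([a,np.hstack([z(b),z(c)])]))
p=(.5023,-.1241,1.4432)
def T(p,q):
    c,s=np.cos(p[2]),np.sin(p[2]); return np.array([p[0]+c*q[0]-s*q[1],p[1]+s*q[0]+c*q[1],q[2]])
for y in(.0,): print('bar pred',proj('w5',T(p,(-.13,-.131,.054))))
E
```

```text
15.6 [ 0.61578245 -0.28347995  0.19381327] [8.83368866e-05 1.54952979e-01 9.87921788e-01 3.26206231e-04] 0.04586529421553605 [-0.9579929  -0.45512792 -0.36749273]
bar pred [338.62930768 190.26813217]
```

View pics/m5.png

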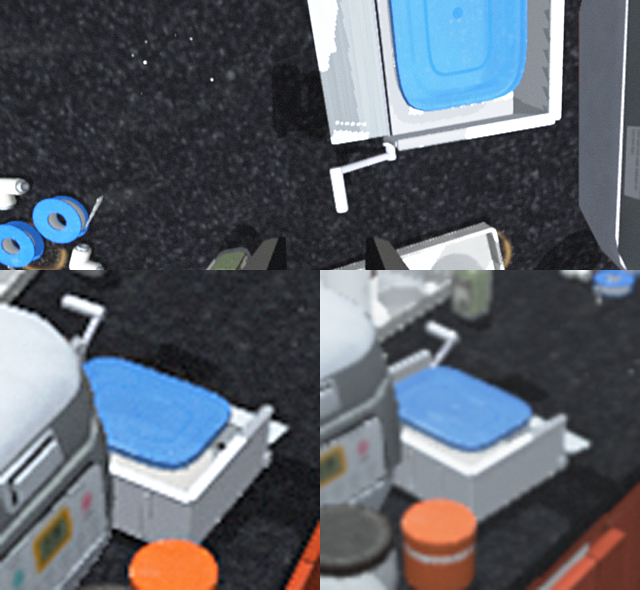

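The wrist view shows the lowered flap and lever, with the bar at (340,190). The lid's rear edge runs (393,30)–(405,95) and its front edge is near (526,40). I'll check that it sits flat at z≈65 mm with triangulated lid corners.

```bash
python3 - <<'E'
from h import *
p=np.array([.5023,-.1241]);c,s=np.cos(1.4432),np.sin(1.4432);R=np.array([[c,s],[-s,c]])
B=lambda w:np.r_[R@(w[:2]-p),w[2]].round(3)
for n,u,v in(('rear',393,30),('rear2',399,70),('front',526,40),('-y side',455,107),('centre',457,13)): print(n,B(ray('w5',u,v,.065)))
D=lambda u,v:('d5',290+u/3.2,165+(v-270)/3.2); S=lambda u,v:('s5',290+(u-320)/3.2,165+(v-270)/3.2)
# lid +y side mid points: rear edge/front edge corners in both views
for n,a,b in(('rear+y corner',D(231,405),S(532,410)),('front+y corner',D(178,466),S(472,449))):
    for o in(a,b): print(n,B(ray(*o,.063)))
def model(f,q):
    w=p+R.T@np.array(q[:2]);return proj(f,(w[0],w[1],q[2]))
for q in((-.0535,.06,.065),(.0535,.06,.065)):
    d=model('d5',q);e=model('s5',q);print(q,((d-[290,165])*3.2+[0,270]).round(),((e-[290,165])*3.2+[320,270]).round())
E
```

```text
rear [-0.064 -0.002  0.065]
rear2 [-0.063 -0.034  0.065]
front [ 0.043 -0.029  0.065]
-y side [-0.018 -0.072  0.065]
centre [-0.012  0.001  0.065]
rear+y corner [-0.055  0.07   0.063]
rear+y corner [-0.055  0.071  0.063]
front+y corner [0.04  0.072 0.063]
front+y corner [0.04  0.075 0.063]
(-0.0535, 0.06, 0.065) [220. 400.] [523. 405.]
(0.0535, 0.06, 0.065) [157. 468.] [451. 447.]
```

The lid measures −64 to +43 mm in bin x, so it sits low but leaves only about 3 mm to the shut flap. I'll push 9 mm further before closing.

>>> step_arm --steps "-0.02 0.005 0 -10 -0.5; -0.04 0.01 0 -20 -1; -0.06 0.02 0 -30 -1; -0.08 0.03 0 -40 -1; -0.1 0.04 0 -50 -1; -0.12 0.04 0 -60 -1; -0.125 0.04 -0.01 -70 -1; -0.125 0.04 -0.01 -80 -1"

```text
t: 16.6
eef_pos: [0.4896, -0.2431, 0.1837]
tool_rot: [-0.0, 0.756, 0.655, -0.0]
contact_force: [0.0, 0.3, 0.4]
grip_width: 0.0922
grasp_force: 0.0
```

>>> step_arm --steps "0 0 -0.04 0 -1; 0 0 -0.08 0 -1; 0 0 -0.12 0 -1; 0 0.01 -0.15 0 -1; 0.001 0.02 -0.15 0 -1; 0.002 0.03 -0.15 0 -1; 0.003 0.04 -0.15 0 -1; 0.004 0.05 -0.15 0 -1"

```text
t: 17.6
eef_pos: [0.4957, -0.1926, 0.0348]
tool_rot: [0.001, 0.752, 0.659, 0.0]
contact_force: [0.1, -3.1, 2.8]
grip_width: 0.0923
grasp_force: 1.9
```

>>> step_arm --steps "0.001 0.005 0 0 -1; 0.002 0.01 0 0 -1; 0.002 0.014 0 0 -1; 0.002 0.014 0 0 -1; 0.001 0 0 0 -1; -0.001 -0.02 0.01 0 -1; -0.003 -0.04 0.05 0 -1; -0.004 -0.05 0.1 0 -1"

```text
t: 18.6
eef_pos: [0.4893, -0.2432, 0.133]
tool_rot: [-0.002, 0.753, 0.658, -0.0]
contact_force: [1.0, -0.9, -0.2]
grip_width: 0.0919
grasp_force: 0.0
```

>>> step_arm --steps "0 0 0.03 10 -1; 0.02 -0.01 0.05 20 -0.5; 0.04 -0.02 0.06 30 0; 0.06 -0.03 0.06 40 0; 0.08 -0.04 0.06 50 0; 0.1 -0.04 0.06 60 0; 0.12 -0.04 0.06 70 0; 0.125 -0.04 0.06 80 0"

```text
t: 19.6
eef_pos: [0.6164, -0.2819, 0.1922]
tool_rot: [-0.001, 0.15, 0.989, 0.001]
contact_force: [0.4, -0.7, 0.6]
grip_width: 0.0458
grasp_force: 0.0
```

```bash
python3 - <<'E'
from h import *
s=state();print(s['t'],s['eef_pos'],s['tool_rot'],s['grip_width'],s['contact_force'])
c=snap('wrist','w6')
p=np.array([.5023,-.1241]);cc,ss=np.cos(1.4432),np.sin(1.4432);R=np.array([[cc,ss],[-ss,cc]])
B=lambda w:(R@(w[:2]-p)).round(4)
for f in('w5','w6'):
    h=cv2.cvtColor(cv2.imread('pics/'+f+'.png'),cv2.COLOR_BGR2HSV);m=cv2.inRange(h,(95,100,80),(125,255,255));m[:,:300]=0
    for v in(20,40,60,80):
        u=np.flatnonzero(m[v]); 
        if len(u):print(f,v,u[0],u[-1],B(ray(f,u[0],v,.065)),B(ray(f,u[-1],v,.065)))
E
```

```text
19.6 [ 0.61637357 -0.28192237  0.19224448] [-7.84878692e-04  1.49749721e-01  9.88722781e-01  1.29131515e-03] 0.04583701241244815 [ 0.44557744 -0.6574292   0.57929043]
w5 20 391 526 [-0.065   0.0052] [ 0.0433 -0.0138]
w5 40 393 526 [-0.0651 -0.0098] [ 0.0433 -0.0287]
w5 60 395 525 [-0.0652 -0.0252] [ 0.0425 -0.0441]
w5 80 398 520 [-0.0644 -0.0413] [ 0.0383 -0.0593]
w6 20 411 547 [-0.0478  0.0032] [ 0.0609 -0.0157]
w6 40 412 546 [-0.0485 -0.0116] [ 0.0603 -0.0305]
w6 60 414 544 [-0.0483 -0.027 ] [ 0.0589 -0.0456]
w6 80 416 538 [-0.0481 -0.043 ] [ 0.0542 -0.0607]
```

The lid now spans −48 to +61 mm and is straight and level. Next is straddling the bar and raising the flap.

>>> step_arm --steps "0.002 0.012 0 5 0; 0.003 0.012 -0.03 10 0; 0.003 0.012 -0.06 10 0; 0.003 0.012 -0.09 10 0; 0.003 0.012 -0.12 10 0; 0.003 0.012 -0.14 10 0; 0.003 0.012 -0.144 10 0; 0.003 0.012 -0.144 10 0"

```text
t: 20.65
eef_pos: [0.6194, -0.2705, 0.0501]
tool_rot: [0.0, 0.067, 0.998, 0.0]
contact_force: [0.1, 0.0, 0.3]
grip_width: 0.046
grasp_force: 0.0
```

>>> step_arm --steps "0.001 0.01 0 0 0; 0.003 0.02 0 0 0; 0.004 0.03 0 0 0; 0.005 0.04 0 0 0; 0.006 0.05 0 0 0; 0.008 0.06 0 0 0; 0.009 0.07 0 0 0; 0.01 0.08 0 0 0"

```text
t: 21.65
eef_pos: [0.6291, -0.1893, 0.0494]
tool_rot: [-0.0, 0.066, 0.998, 0.0]
contact_force: [0.8, -1.2, 0.8]
grip_width: 0.0462
grasp_force: 0.6
```

>>> step_arm --steps "0.001 0.008 0 0 0; 0.002 0.016 0 0 0; 0.003 0.024 0 0 0; 0.004 0.03 0 0 0; 0.004 0.036 0 0 0; 0.005 0.042 0 0 0; 0.006 0.046 0 0 0; 0.006 0.046 0 0 0"

```text
t: 22.65
eef_pos: [0.6353, -0.1437, 0.0497]
tool_rot: [0.0, 0.066, 0.998, 0.0]
contact_force: [0.3, -0.1, 0.0]
grip_width: 0.0461
grasp_force: 0.0
```

>>> step_arm --steps "0 0.002 0 0 0; 0 0.004 0 0 0; 0.001 0.006 0 0 0; 0.001 0.008 0 0 0; 0.001 0.01 0 0 0; 0.001 0.011 0 0 0; 0.001 0.011 0 0 0; 0.001 0.011 0 0 0"

```text
t: 23.65
eef_pos: [0.6356, -0.1388, 0.0493]
tool_rot: [-0.0, 0.068, 0.998, -0.003]
contact_force: [0.3, -10.3, -0.2]
grip_width: 0.0461
grasp_force: 5.0
```

The flap hit its upright stop (10 N at the predicted place). I'll centre on the bar, lift clear and look once more.

>>> step_arm --steps "-0.002 -0.012 0 0 0; -0.003 -0.023 0 0 0; -0.003 -0.023 0 0 0; -0.003 -0.023 0.03 0 0; -0.003 -0.023 0.07 0 0; -0.003 -0.023 0.12 0 0; -0.01 -0.05 0.17 0 0; -0.02 -0.08 0.2 0 0"

```text
t: 24.65
eef_pos: [0.6172, -0.2122, 0.2527]
tool_rot: [0.002, 0.065, 0.998, 0.0]
contact_force: [-0.7, -1.1, -0.1]
grip_width: 0.046
grasp_force: 0.0
```

>>> step_arm --steps "-0.01 -0.02 0.01 -10 0; -0.02 -0.04 0.02 -20 0; -0.03 -0.06 0.03 -30 0; -0.04 -0.08 0.04 -40 0; -0.05 -0.1 0.05 -50 0; -0.06 -0.12 0.05 -60 0; -0.07 -0.12 0.05 -70 0; -0.07 -0.12 0.05 -80 0"

```text
t: 25.65
eef_pos: [0.5457, -0.333, 0.2996]
tool_rot: [-0.0, 0.694, 0.72, 0.0]
contact_force: [0.6, 0.3, -0.7]
grip_width: 0.0461
grasp_force: 0.0
```

```bash
python3 - <<'E'
from h import *
snap('wrist','w7');snap('side','d7');snap('scene','s7')
s=state();print(s['t'],s['eef_pos'],s['contact_force'])
a=cv2.imread('pics/w7.png')[:250];b=cv2.imread('pics/d7.png')[150:290,280:420];c=cv2.imread('pics/s7.png')[150:290,270:410]
z=lambda b:cv2.resize(b,(320,320),interpolation=cv2.INTER_CUBIC)
cv2.imwrite('pics/m7.png',np.vstack([a,np.hstack([z(b),z(c)])]))
def T(p,q):
    c,s=np.cos(p[2]),np.sin(p[2]); return np.array([p[0]+c*q[0]-s*q[1],p[1]+s*q[0]+c*q[1],q[2]])
p=(.5023,-.1241,1.4432)
for q in((-.069,.092,.0725),(-.069,-.092,.0725),(-.016,-.109,.063),(-.016,-.153,.063)):
    w=T(p,q);print(proj('w7',w).round(),((proj('d7',w)-[280,150])*320/140+[0,250]).round(),((proj('s7',w)-[270,150])*320/140+[320,250]).round())
E
```

```text
25.8 [ 0.54648152 -0.33249824  0.2996627 ] [ 1.0871943  -0.73770489 -0.09848515]
[201.  37.] [210. 374.] [535. 380.]
[365.  67.] [ 81. 328.] [443. 337.]
[388.  20.] [ 47. 351.] [411. 351.]
[426.  27.] [ 19. 340.] [391. 342.]
```

View pics/m7.png

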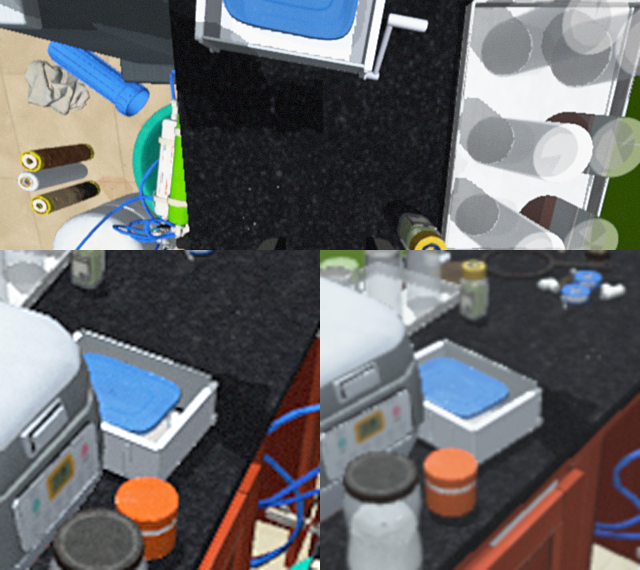

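The last view shows the flap upright at its predicted corners: (80,333) and (215,380) in the side view, with the bar at (388–428,22). The tub lies level inside, the bystanders are where they were, and the arm is clear.

```bash
python3 -c "
from bench import close_job; print(close_job())"
```

```text
the job is handed in; nothing more can be done
None
```

The job is handed in at about 26 s of the 72 s limit: the tub sits flat inside the bin, the flap is fully upright behind it, and the spice jar, pot and sugar jar were not touched; the hand-in gave no verdict.

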